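# Set the key machine's carriage in its detent and switch on

## Task

Get the key machine ready to cut: push the silver carriage along its rail towards the cutter housing until it clicks into the detent at the yellow index block, without forcing it on past the detent. Then press the raised half of the red rocker switch on the machine's side fully down to switch it on, and leave the brass blanks, caliper, cam, brush and oil bottle where they are.

Things in the scene. Friction and masses are not known exactly. Their poses are not given: they have to be found in the camera images.
- machine: Key machine, fixed, origin at counter level, z up. Blue bed x -130..130, y -230..210 mm, 40 high. Cutter housing x -100..130, y 100..210, 110 high; grey motor box x 15..125, 215 high; cutter wheel (60 across) at x 50, juts to y 78. Steel rail along y at x -60, 30 wide, top at 55. Black switch box x -200..-126, y 117..183, 50 high.
- carriage (a joint): Carriage travel in m, growing to the machine's +y (cutter housing), 0 to 0.185. Friction about 1.5 N; stays where left. At the detent about 7 N lifts it over the entry hump, then the push dips to nothing as it draws itself in and centres; about 18 N or more forces it out on the far side.
- carriage_push (a point): Middle of the carriage's flat -y face, the one to push. Aluminium block 50 (x) by 60 (y) mm, 57 to 107 mm above the counter (this point 82 mm), dark clamp plate and black knob on top up to 135 mm. Axes as the machine's.
- carriage_mark (a point): Red pointer on top of the carriage's +x side, at its mid-length along y; the pushing face is 30 mm behind (-y). Seated, it is level along y with detent. Axes as the machine's.
- detent (a point): Black line on top of the yellow index block (22 x 30 x 30 mm) beside the rail's +x side: where, along the machine's y, the red pointer stands when the carriage is seated. The block's place along the rail differs from case to case and is locked. Axes as the machine's.
- rocker (a joint): Angle of the red rocker switch in rad: 0 off (half towards the machine's +y raised), 0.4 on (that half fully down, level). It turns about an axis along the machine's x, needs about 2 N at its end, and stays where left.
- rocker_press (a point): Point on the upper face of the raised (+y) half of the red rocker, 17 mm from its axis along y, 61 mm above the counter when off, 54 when on. V-shaped, 26 (x) by about 47 mm (y), each half 24 long; a half fully down lies level, 4 mm above the black switch box's top. Press straight down.
- blank_a: Brass key blank lying on the counter, about 60 mm long, 4 mm thick; origin under its middle. Leave alone.
- blank_b: Second brass key blank, the same. Leave alone.
- caliper: Stainless caliper lying on the counter, 210 mm long (along its x), about 75 mm wide, 15 mm thick; origin under the beam's middle. Leave alone.
- cam: Silver cylinder cam standing on the counter, 32 mm across, 44 mm high; origin at its foot. Leave alone.
- brush: Orange cleaning brush, 130 mm long (along its x), lying on the machine's bed on the far (+x) side of the rail. Leave alone.
- oil: Small oil bottle standing on the counter, 44 mm across, 130 mm high; origin at its foot. Leave alone.

How it is judged:
By the outcome, as a careful person would: the job done as asked, in the order asked, and still so for the second after the job is handed in, with the robot touching nothing.
It also fails if it takes over 48 s, if anything falls off the work surface, if the arm or the gripper's body presses on something with over 40 N, if the wrist force passes 120 N, or if a joint passes its speed limit or range.

## Robot

A 6-joint arm with a two-finger parallel gripper is mounted at the origin on the work surface. World frame = base frame: x ahead of the robot, y to its left, z up, the work surface at z = 0. Lengths are in m, angles in degrees, forces in N, time in s.
With the tool pointing down it reaches from about 0.325 to 0.9 m from the base axis. Payload 3.5 kg.
Tool frame: the origin (TCP) lies midway between the tips of the shut fingers; the grasp point (between the pads) lies 19 mm behind it (r.grip_point_offset is the z of the grasp point in the tool frame, in m); z points along the fingers, y is the line along which they close (so a half turn about z gives the same grasp; the last joint's range is limited). The gripper opens to 85 mm and grips with 20 to 120 N. Pads are 22 mm wide; open, the fingers measure 114 mm over their backs; the gripper's body (76 mm by 85 mm) begins 54 mm behind the grasp point. The pads swing forward as they close: fully open they stand 13 mm farther back than shut.
Start: joints at [65.294, 15.837, -1.513, 72.651, 0, 84.076], TCP at [0.201, 0.592, 0.231] pointing down, gripper open.
Joint ranges: [-178.77, 178.77], [-48.84, 107.48], [-61.69, 71.31], [-111.58, 123.2], [-90, 87.43], [-180, 180]. Speed limits (degrees/s): [147.25, 147.25, 180, 180, 180, 180].

## Interface

Orientations are given as [roll, pitch, yaw] about the fixed x, y, z axes, in that order (R = Rz(yaw) Ry(pitch) Rx(roll)).
In Python, from plant import readout, camera, ticket, regions_of, mark_of, r gives the robot as it stands.
- The arm moves only by the tool play_rows, never from a script. Its argument "targets" is one flat list of numbers, 7 for each row, row after row: the shift along the tool's x, y, z in cm, then the turn, a rotation vector about the tool's x, y, z in rad, then the closure, from 0 (fully open) to 1 (shut). A call has 1 to 10 rows; each row is the pose to reach, as a shift and turn from the pose commanded when the call began, along the tool's axes at that moment; what a row does not reach only later rows make up. A row lasts 1/10 s, in which the tool goes at most 50 mm and 8.59 degrees, less where a joint would pass 70% of its speed; a pose out of reach is approached as far as the arm can. A call with a gripper value outside its range is refused whole. The fingers move at their own pace and stop on an object; "grip_force" is the grip in N (left out, the last holds). Time passes only in rows, so rows that repeat a pose let the fingers close. It gives the time, the measured TCP pose, the force, the opening and the grip force at its end, in the units of the state.
- readout.observe(): the state, without advancing time (a new reading comes with each control period).
- camera(name): name is "side" or "top"; returns a dict with "pixels" (420x560x3 uint8, blue, green, red), "range_z" (420x560 float32, m along the optical axis (not along the pixel's ray), 0 where there is no reading), "K" (3x3 intrinsics, pixels), "rvec" (rotation vector, rad) and "tvec" (3), from world to camera coordinates, as OpenCV has them. Camera axes: x right, y down, z forward; pixel columns grow to the right and rows downward; lengths in m; the calibration is good to about 2 mm. A picture is of the moment at which its call begins.
- ticket.hand_in(): hands the job in; it is judged then, once.
Trained networks look in the newest picture that a camera, given by its name, has taken for a name from the list of things; names that differ only in an ending like _2 or _b are one class to them, and where a whole thing is asked for, a point or a joint stands for the part that bears it (a point fixed in the world has none). Each returns a list of dicts, best first, with "p" (0 to 1); they miss things now and then, are a little off and sometimes report something else, mostly with a low value. They report only what shows in the picture. A call takes as long as a camera call.
- regions_of(name, camera): "pixels" (420x560 bool, what is visible of it) and "bbox" ([centre column, centre row, width, height] in pixels, round what is visible of it).
- mark_of(name, camera): "pixel" ([column, row] in pixels: a listed point, or the origin of a listed thing).
The state is a dict: "time_s": time; "joints": joint angles; "joint_vel": joint speeds; "effort": joint torques, N m; "position": TCP position; "tcp_rot": TCP orientation; "ft_force": force on the tool from outside, world axes, zero at the start; "moment": the same for the moment, N m; "width": finger opening in m; "gripper_force": force on a finger pad.
Only numpy, scipy, OpenCV 4.12 (cv2) and the standard library are available. Lean on these libraries where they do the work, as an engineer would, in place of code of your own. Each camera call takes 0.05 s, during which the arm holds its last target. There are 200 camera calls.

## Working session

There is one attempt and no reset: what is moved stays moved. The work goes in short steps, Python scripts to look and compute and a tool call to move; the robot and the scene stay as the last step left them, time stands still between calls to the robot, and variables do not carry over. Pictures are saved under pics/ and viewed, at most 10 in all, crops included, and the job is handed in when it is done.

Besides the shell and the picture viewer there is one more tool, called after "Call:" in YAML: its name, and indented under it one key for each argument. play_rows: Moves the arm, as the interface text tells. Its arguments: {"type":"object","properties":{"targets":{"type":"array","items":{"type":"number"}},"grip_force":{"type":"number"}},"required":["targets"]}

```bash
mkdir -p pics; cat > h.py <<'E'
import numpy as np, cv2
from plant import readout, camera, ticket, regions_of, mark_of, r
def world(c,u,v,k=1):
    u0,v0=int(round(u)),int(round(v)); w=c['range_z'][v0-k:v0+k+1,u0-k:u0+k+1]; w=w[w>0]
    z=np.median(w) if len(w) else 0
    R,_=cv2.Rodrigues(np.array(c['rvec'],float)); p=z*np.linalg.inv(c['K'])@[u,v,1]
    return R.T@(p-np.ravel(c['tvec']))
def onplane(c,u,v,h):
    R,_=cv2.Rodrigues(np.array(c['rvec'],float)); C=-R.T@np.ravel(c['tvec']); d=R.T@np.linalg.inv(c['K'])@[u,v,1]
    return C+d*(h-C[2])/d[2]
E
python3 - <<'E'
from h import *
for n in ['top','side']:
    c=camera(n); cv2.imwrite(f'pics/{n}1.png',c['pixels'])
    for t in ['machine','carriage_push','carriage_mark','detent','rocker_press']:
        for m in mark_of(t,n)[:2]:
            print(n,t,round(m['p'],2),np.round(m['pixel'],1),np.round(world(c,*m['pixel']),4))
print(readout.observe())
E
```

```text
top machine 0.98 [268.9 175.4] [0.693  0.0584 0.0432]
top carriage_push 0.82 [303.6 195.7] [ 0.6224 -0.0449  0.1164]
top carriage_mark 0.61 [293.1 180.8] [ 0.6768 -0.0161  0.0386]
top detent 0.57 [275.4 173.4] [0.6996 0.0385 0.0409]
top rocker_press 0.47 [212.7 235.3] [0.5085 0.227  0.0607]
top rocker_press 0.4 [140.5 231.5] [0.5195 0.4409 0.0742]
side machine 0.75 [294.  211.7] [ 0.6084 -0.0295  0.1059]
side carriage_push 0.88 [306.4 220.2] [ 0.6338 -0.0529  0.0816]
side carriage_push 0.27 [353.6 388. ] [ 0.4763 -0.4617  0.0065]
side carriage_mark 0.95 [308.9 202.9] [ 0.6629 -0.0202  0.1062]
side detent 0.49 [304.  196.1] [0.7167 0.0779 0.0395]
side rocker_press 0.49 [218.  188.1] [0.5023 0.2231 0.0595]
side rocker_press 0.25 [248.7 237.9] [ 5.062e-01  4.280e-02 -2.000e-04]
{'time_s': 0.6, 'joints': array([ 6.52946311e+01,  1.58360421e+01, -1.51022481e+00,  7.26525750e+01,
        1.87217333e-03,  8.40748855e+01]), 'joint_vel': array([-0.08901936, -0.02375468,  0.04013344, -0.04826987, -0.05052722,
        0.01474585]), 'effort': array([-5.92273627e-04, -4.45171344e+01,  2.95370132e+01,  1.42010340e-03,
       -1.57634922e-04, -1.18212128e-06]), 'position': array([0.20122415, 0.59173135, 0.23133848]), 'tcp_rot': array([ 1.79998655e+02, -1.74262487e-03,  1.61219746e+02]), 'ft_force': array([-1.29015963,  0.92368748,  0.34988843]), 'moment': array([-0.02467803,  0.01469951,  0.00502074]), 'gripper_force': 0.0, 'width': 0.0852312348496605}
```

```bash
python3 - <<'E'
import cv2
a=cv2.imread('pics/top1.png')[90:300,120:400]; b=cv2.imread('pics/side1.png')[80:290,170:450]
cv2.imwrite('pics/t1z.png',cv2.resize(a,None,fx=2.8,fy=2.8,interpolation=2)); cv2.imwrite('pics/s1z.png',cv2.resize(b,None,fx=2.8,fy=2.8,interpolation=2))
E
```

```text
(no output)
```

View pics/t1z.png

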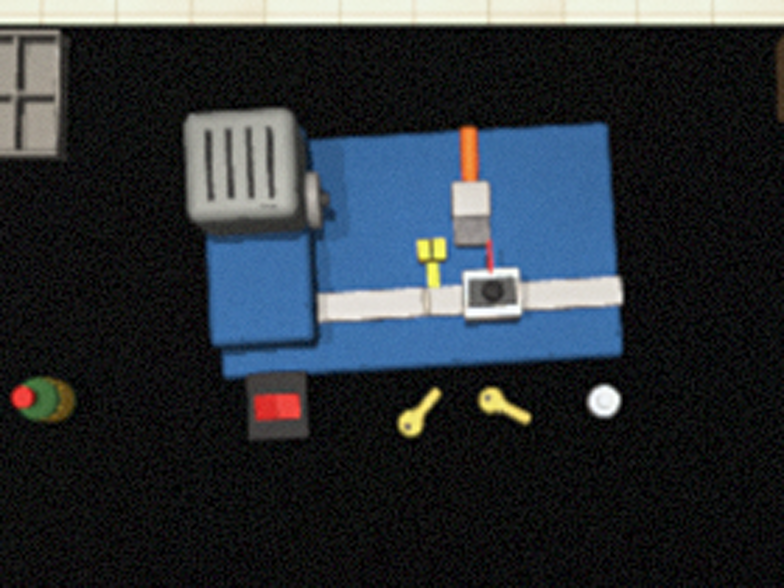

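View pics/s1z.png

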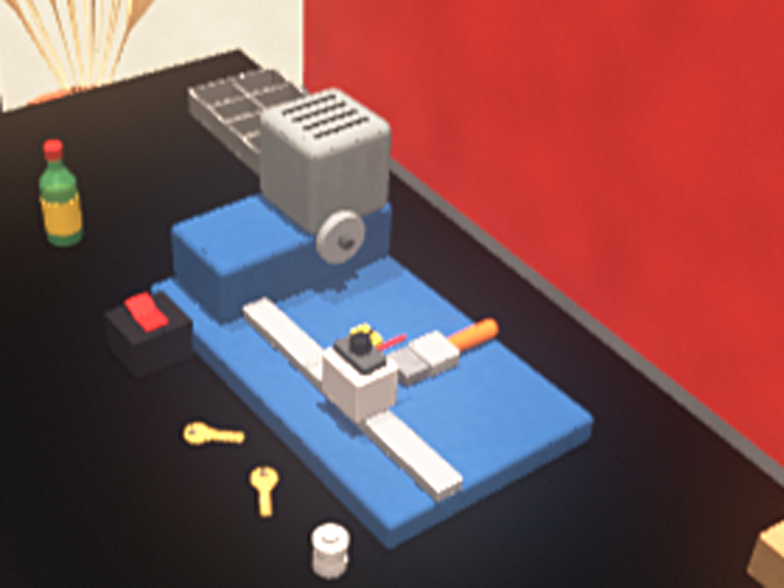

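The top view (zoomed) shows the carriage at about (492,292), its red pointer at (490,255), the yellow index block with its black line at (431,249) and the rocker at (277,406), with its brighter raised half probably on one side. The side view agrees. Next I'll measure the machine axes and these points.

```bash
cat > m.py <<'E'
from h import *
def cloud(c):
    v,u=np.mgrid[0:420,0:560]; z=c['range_z']; R,_=cv2.Rodrigues(np.array(c['rvec'],float))
    p=np.stack([u,v,np.ones_like(u)],-1)@np.linalg.inv(c['K']).T*z[...,None]
    P=(p-np.ravel(c['tvec']))@R; P[z==0]=np.nan; return P
def col(c):
    h=cv2.cvtColor(c['pixels'],cv2.COLOR_BGR2HSV).astype(int); return h[...,0],h[...,1],h[...,2]
E
python3 - <<'E'
from m import *
c=camera('top'); P=cloud(c); H,S,V=col(c)
blue=(H>95)&(H<125)&(S>120)&(V>60)
b=blue&(abs(P[...,2]-.04)<.008)
X=P[b][:,:2].astype(np.float32); rc=cv2.minAreaRect(X*1000); print('bed rect',rc, cv2.boxPoints(rc).round(0).tolist())
print('cam height',onplane(c,280,210,0), 'K',c['K'][0,0])
roi=np.zeros_like(b); roi[100:260,180:360]=1
red=((H<8)|(H>172))&(S>140)&(V>80)&roi
yel=(H>22)&(H<35)&(S>120)&(V>90)&roi
for n,m in (('red',red),('yel',yel)):
    k,l,st,ce=cv2.connectedComponentsWithStats(m.astype(np.uint8))
    for i in range(1,k):
        if st[i,4]>3: q=P[l==i]; print(n,st[i],ce[i].round(1),np.nanmedian(q,0).round(4),np.nanmin(q,0).round(3),np.nanmax(q,0).round(3))
ct=(P[...,2]>.095)&(P[...,0]>.57)&(P[...,0]<.68)&(P[...,1]<.04)&(P[...,1]>-.12)
rc=cv2.minAreaRect((P[ct][:,:2]*1000).astype(np.float32)); print('carr',rc)
sb=(V<90)&(abs(P[...,2]-.05)<.006)&(P[...,1]>.1)&(P[...,1]<.35)&(P[...,0]<.6)
print('swbox',cv2.minAreaRect((P[sb][:,:2]*1000).astype(np.float32)))
np.set_printoptions(linewidth=200)
print((P[228:242,206:232,2]*1000).round(0))
print(V[172:186,264:284]);print(S[172:186,264:284])
E
```

```text
bed rect ((684.0897216796875, 60.224456787109375), (260.1123046875, 439.7456359863281), 3.187723159790039) [[542.0, 273.0], [566.0, -167.0], [826.0, -152.0], [802.0, 287.0]]
cam height [0.58946904 0.02441862 0.        ] K 499.82545077614014
red [290 146   1   5   5] [290. 148.] [ 0.7758 -0.0064  0.0563] [ 0.771 -0.007  0.05 ] [ 0.782 -0.006  0.059]
red [294 180   2   6  10] [294.5 182.5] [ 0.6636 -0.0193  0.1099] [ 0.654 -0.02   0.041] [ 0.67  -0.017  0.117]
red [211 230  16  10 147] [218.6 234.9] [0.5095 0.2095 0.0559] [0.497 0.187 0.045] [0.525 0.233 0.072]
yel [269 176  10  16  99] [273.9 181.7] [0.6723 0.0426 0.0667] [0.644 0.03  0.037] [0.688 0.057 0.077]
yel [262 228  16  18 111] [268.7 237.7] [0.5015 0.0591 0.003 ] [ 0.48   0.034 -0.007] [0.533 0.081 0.012]
yel [291 228  19  14 112] [298.8 234.3] [ 0.5108 -0.0318  0.0031] [ 0.492 -0.066 -0.006] [ 0.533 -0.01   0.013]
carr ((641.1555786132812, -20.322978973388672), (75.45310974121094, 60.08792495727539), 3.636671304702759)
swbox ((526.8501586914062, 204.20355224609375), (102.39588928222656, 85.74897003173828), 5.962880611419678
[... 3126 characters left out ...]
56 156 156 147  27 177 163  99  13]
 [160 164 169 169  88 122 156 151 154 144 134 157 151 152 140  33 168 166 154 138]
 [160 163 164 164  87 126 157 147 150 138 131 152 150 155 145  26 180 167 168 161]
 [164 153 168 169 102 119 160 152 147 135 125 153 149 149 149  39 165 167 174 161]
 [157 160 161 177 127  96 163 156 153 141 132 152 153 156 151  33 176 166 159 154]
 [163 160 158 167 151  71 176 177 169 155 157 160 169 170 132  75 168 168 160 165]
 [158 161 161 162 162  58 122 139 147 173 171 163 113  18  72 151 167 165 161 159]
 [162 163 160 159 162 149 141  71 114 155 159 154  86 118 166 162 162 160 161 156]
 [166 157 156 159 163 169 168 142  89 153 152 149  87 128 168 174 159 166 161 162]]
```

```bash
cat >> m.py <<'E'
from scipy.spatial.transform import Rotation as Ro
O=np.array([.6835,.0702,0]); a=np.radians(3.15); M=np.array([[np.cos(a),-np.sin(a),0],[np.sin(a),np.cos(a),0],[0,0,1]])
def mach(p): return M.T@(np.asarray(p)-O)
def wor(m): return O+M@np.asarray(m)
def togo(p,yaw):
    s=readout.observe(); R=Ro.from_euler('xyz',s['tcp_rot'],degrees=True); T=Ro.from_euler('xyz',[180,0,yaw],degrees=True)
    print('cm',(R.inv().apply(np.asarray(p)-s['position'])*100).round(2),'rv',(R.inv()*T).as_rotvec().round(3))
E
python3 - <<'E'
from m import *
t=camera('top'); s=camera('side')
print('det top',mach(onplane(t,273.5,178.5,.07)).round(4)); print('ptr top',mach(onplane(t,294.6,182,.109)).round(4))
H,S,V=col(s)
roi=np.zeros(H.shape,bool); roi[185:225,285:330]=1
for n,m in (('red',((H<8)|(H>172))&(S>120)&roi),('yel',(H>20)&(H<35)&(S>120)&roi)):
    v,u=np.nonzero(m); print(n,len(u),u.min(),u.max(),v.min(),v.max()); print(mach(onplane(s,u.mean(),v.mean(),.109 if n=='red' else .07)).round(4))
P=cloud(s); f=(abs(P[...,2]-.08)<.022); Q=(P-O)@M; 
f&=(abs(Q[...,0]+.06)<.022)&(Q[...,1]<-.1)&(Q[...,1]>-.14); print('face y',np.nanmedian(Q[f],0).round(4),f.sum())
print(wor([-.06,-.160,.2]).round(4)); togo(wor([-.06,-.160,.2]),93.2)
E
```

```text
det top [-0.0053 -0.0261  0.07  ]
ptr top [-0.0246 -0.0879  0.109 ]
red 16 305 314 200 204
[-0.023  -0.0892  0.109 ]
yel 18 296 305 197 202
[-0.0053 -0.0304  0.07  ]
face y [-0.0612 -0.1196  0.08  ] 148
[ 0.6324 -0.0929  0.2   ]
cm [-62.86 -50.93   3.13] rv [ 0.    -0.     1.187]
```

Call:
play_rows:
  targets: [-62.9,-50.9,0,0,0,1.187,1,-62.9,-50.9,0,0,0,1.187,1,-62.9,-50.9,0,0,0,1.187,1,-62.9,-50.9,0,0,0,1.187,1,-62.9,-50.9,0,0,0,1.187,1,-62.9,-50.9,0,0,0,1.187,1,-62.9,-50.9,0,0,0,1.187,1,-62.9,-50.9,0,0,0,1.187,1,-62.9,-50.9,0,0,0,1.187,1,-62.9,-50.9,0,0,0,1.187,1]
  grip_force: 60

```text
time_s: 1.75
position: [0.4688, 0.167, 0.2317]
tcp_rot: [179.9, -0.0, 93.2]
ft_force: [0.6, 0.8, -0.4]
width: -0.0004
gripper_force: 0.0
```

```bash
python3 -c "
from m import *
s=readout.observe();print(s['position'],s['tcp_rot'],s['width'],s['time_s']);togo(wor([-.06,-.160,.2]),93.2)"
```

```text
[0.46882185 0.16695293 0.23173789] [ 1.79936857e+02 -1.85476002e-02  9.32037134e+01] -0.00036476398884676125 1.75
cm [-26.86  14.88   3.18] rv [ 0.001 -0.     0.   ]
```

Call:
play_rows:
  targets: [-26.5,14.5,0,0,0,0,1,-26.5,14.5,0,0,0,0,1,-26.5,14.5,0,0,0,0,1,-26.5,14.5,0,0,0,0,1,-26.5,14.5,0,0,0,0,1,-26.5,14.5,0,0,0,0,1,-26.5,14.5,0,0,0,0,1,-26.5,14.5,0,0,0,0,1,-26.5,14.5,0,0,0,0,1]

```text
time_s: 2.65
position: [0.6269, -0.0869, 0.2311]
tcp_rot: [-179.9, -0.0, 93.2]
ft_force: [-0.9, 0.5, 0.9]
width: -0.0006
gripper_force: 0.0
```

```bash
python3 -c "
from m import *
s=readout.observe();print(s['position'],mach(s['position']),s['tcp_rot'],s['width'],s['time_s']);togo(wor([-.06,-.150,.078]),93.2)"
```

```text
[ 0.62689467 -0.08694058  0.23112559] [-0.06515471 -0.15379269  0.23112559] [-1.79944777e+02 -3.88365665e-02  9.32329043e+01] -0.0006297462172066122 2.65
cm [ 0.37  0.53 15.31] rv [-0.001 -0.001  0.001]
```

Call:
play_rows:
  targets: [0,0.5,5,0,0,0,1,0,0.5,10,0,0,0,1,0,0.5,14,0,0,0,1,0,0.5,15.3,0,0,0,1,0,0.5,15.3,0,0,0,1,0,0.5,15.3,0,0,0,1]

```text
time_s: 3.25
position: [0.6339, -0.087, 0.0804]
tcp_rot: [179.8, 0.0, 93.3]
ft_force: [0.5, -1.1, 0.3]
width: 0.0001
gripper_force: 0.0
```

```bash
python3 -c "
from m import *
s=readout.observe();print(mach(s['position']),s['ft_force'],s['time_s']);togo(wor([-.06,-.1,.078]),93.2)
c=camera('side');cv2.imwrite('pics/s2.png',cv2.resize(c['pixels'][130:280,220:420],None,fx=4,fy=4))"
```

```text
[-0.05820212 -0.15424834  0.08044454] [ 0.51531641 -1.13377665  0.30274002] 3.25
cm [ 5.43 -0.17  0.24] rv [0.003 0.001 0.001]
```

View pics/s2.png

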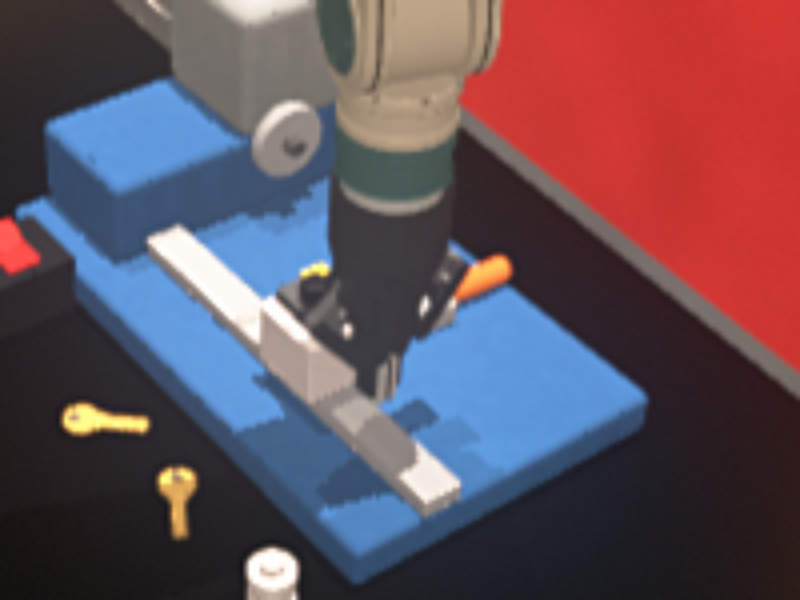

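Call:
play_rows:
  targets: [1,0,0.2,0,0,0,1,2,0,0.2,0,0,0,1,2.6,0,0.2,0,0,0,1,3.2,0,0.2,0,0,0,1,3.8,0,0.2,0,0,0,1,4.4,0,0.2,0,0,0,1,5,0,0.2,0,0,0,1,5.5,0,0.2,0,0,0,1,6,0,0.2,0,0,0,1,6,0,0.2,0,0,0,1]

```text
time_s: 4.3
position: [0.6287, -0.0264, 0.076]
tcp_rot: [-179.9, -0.1, 93.3]
ft_force: [0.2, 0.1, 1.0]
width: -0.0
gripper_force: 0.0
```

```bash
cat > q.py <<'E'
from m import *
s=readout.observe();print(mach(s['position']),M.T@s['ft_force'],s['time_s'])
c=camera('side'); P=cloud(c); Q=(P-O)@M; H,S,V=col(c)
m=mark_of('carriage_mark','side'); print([(round(x['p'],2),mach(onplane(c,*x['pixel'],.109)).round(4)) for x in m[:2]])
c=camera('top'); m=mark_of('carriage_mark','top'); print([(round(x['p'],2),mach(onplane(c,*x['pixel'],.109)).round(4)) for x in m[:2]])
E
python3 q.py
```

```text
[-0.06005092 -0.09342311  0.07597669] [0.23235414 0.0513448  0.98693529] 4.3
[]
[(0.4, array([-0.0291, -0.0502,  0.109 ])), (0.23, array([ 0.0502, -0.0664,  0.109 ]))]
```

Call:
play_rows:
  targets: [0.3,0,0,0,0,0,1,0.6,0,0,0,0,0,1,0.9,0,0,0,0,0,1,1.2,0,0,0,0,0,1]

```text
time_s: 4.9
position: [0.6281, -0.0154, 0.0761]
tcp_rot: [-180.0, 0.0, 93.2]
ft_force: [0.2, -2.3, -1.1]
width: -0.0002
gripper_force: 0.9
```

Call:
play_rows:
  targets: [0.1,0,0,0,0,0,1,0.2,0,0,0,0,0,1]

```text
time_s: 5.1
position: [0.6282, -0.0133, 0.0762]
tcp_rot: [-180.0, 0.0, 93.2]
ft_force: [-0.6, -1.6, -1.0]
width: 0.0007
gripper_force: 0.8
```

Call:
play_rows:
  targets: [0.1,0,0,0,0,0,1,0.2,0,0,0,0,0,1]

```text
time_s: 5.3
position: [0.6282, -0.0118, 0.0763]
tcp_rot: [-180.0, 0.1, 93.2]
ft_force: [-1.0, -3.9, -1.6]
width: -0.0
gripper_force: 1.8
```

```bash
python3 q.py
```

```text
[-0.05973986 -0.07887617  0.0763043 ] [-1.1883904  -3.82208795 -1.59570721] 5.3
[]
[(0.66, array([-0.0196, -0.0351,  0.109 ])), (0.52, array([ 0.0072, -0.0242,  0.109 ]))]
```

Call:
play_rows:
  targets: [0.1,0,0,0,0,0,1]

```text
time_s: 5.6
position: [0.6282, -0.0114, 0.0763]
tcp_rot: [-180.0, 0.1, 93.2]
ft_force: [-0.6, -6.1, -0.6]
width: 0.0002
gripper_force: 3.0
```

Call:
play_rows:
  targets: [0.1,0,0,0,0,0,1]

```text
time_s: 5.7
position: [0.6282, -0.0111, 0.0764]
tcp_rot: [-180.0, 0.2, 93.2]
ft_force: [-1.2, -7.9, -1.3]
width: -0.0006
gripper_force: 3.8
```

Call:
play_rows:
  targets: [0.1,0,0,0,0,0,1]

```text
time_s: 5.8
position: [0.6281, -0.0105, 0.0764]
tcp_rot: [-180.0, 0.2, 93.1]
ft_force: [-1.5, -7.3, -0.7]
width: 0.0001
gripper_force: 3.6
```

Call:
play_rows:
  targets: [0.1,0,0,0,0,0,1]

```text
time_s: 5.9
position: [0.628, -0.0091, 0.0764]
tcp_rot: [-180.0, 0.2, 93.1]
ft_force: [-0.9, -5.5, -0.9]
width: 0.0002
gripper_force: 2.8
```

Call:
play_rows:
  targets: [0.05,0,0,0,0,0,1]

```text
time_s: 6.0
position: [0.6279, -0.0079, 0.0763]
tcp_rot: [-180.0, 0.1, 93.2]
ft_force: [-2.4, -4.6, -0.3]
width: -0.0002
gripper_force: 2.1
```

Call:
play_rows:
  targets: [0.05,0,0,0,0,0,1]

```text
time_s: 6.1
position: [0.6279, -0.0069, 0.0763]
tcp_rot: [-180.0, 0.0, 93.2]
ft_force: [-1.1, -3.0, -0.8]
width: 0.0002
gripper_force: 1.7
```

```bash
python3 q.py
```

```text
[-0.05978437 -0.07389403  0.07630995] [-1.21884487 -2.90437533 -0.768133  ] 6.1
[]
[(0.45, array([-0.0229, -0.0358,  0.109 ]))]
```

Call:
play_rows:
  targets: [0.05,0,0,0,0,0,1,0.1,0,0,0,0,0,1]

```text
time_s: 6.5
position: [0.6281, -0.0051, 0.0764]
tcp_rot: [180.0, -0.0, 93.2]
ft_force: [-0.5, -1.0, -0.1]
width: -0.0005
gripper_force: 0.7
```

Call:
play_rows:
  targets: [0.05,0,0,0,0,0,1,0.1,0,0,0,0,0,1]

```text
time_s: 6.7
position: [0.6283, -0.004, 0.0765]
tcp_rot: [180.0, -0.1, 93.2]
ft_force: [-0.2, -0.3, 0.6]
width: -0.0001
gripper_force: 0.2
```

```bash
python3 q.py; python3 -c "
from h import *
c=camera('top');cv2.imwrite('pics/t3.png',cv2.resize(c['pixels'][160:220,230:320],None,fx=8,fy=8,interpolation=2))"
```

```text
[-0.05922826 -0.07101282  0.0764853 ] [-0.2415167  -0.26988863  0.59950289] 6.7
[]
[(0.45, array([-0.022 , -0.0297,  0.109 ]))]
```

View pics/t3.png

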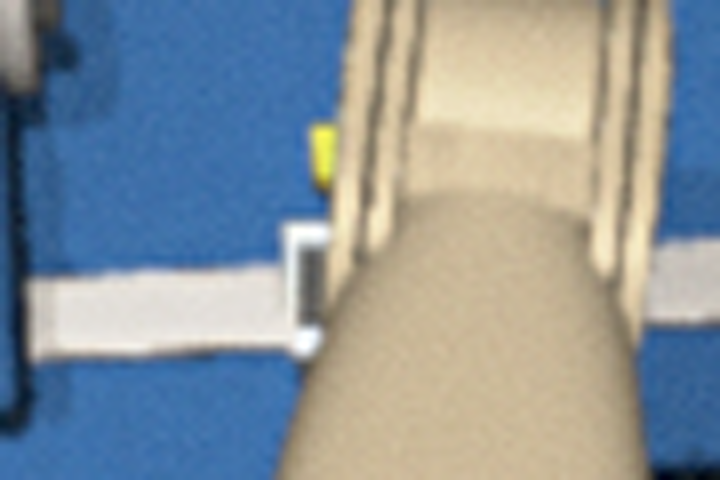

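Force has risen to about 8 N and fallen to zero, and the carriage's front edge is at zoomed column 287. I'll back off and check alignment.

Call:
play_rows:
  targets: [-2,0,0,0,0,0,1,-5,0,0,0,0,0,1,-9,0,0,0,0,0,1,-9,0,-4,0,0,0,1,-9,0,-9,0,0,0,1,-9,0,-14,0,0,0,1,-9,0,-15,0,0,0,1]

```text
time_s: 7.65
position: [0.6372, -0.0955, 0.2343]
tcp_rot: [179.3, 0.2, 93.2]
ft_force: [0.8, -0.3, 0.4]
width: 0.0002
gripper_force: 0.0
```

```bash
python3 q.py; python3 - <<'E'
from m import *
c=camera('top');cv2.imwrite('pics/t4.png',cv2.resize(c['pixels'][160:220,230:320],None,fx=8,fy=8,interpolation=2))
P=cloud(c); H,S,V=col(c); Q=(P-O)@M
ct=(Q[...,2]>.09)&(abs(Q[...,0]+.06)<.022)&(Q[...,1]<.06)&(Q[...,1]>-.09)&(Q[...,2]<.15)
print('carriage y range',np.nanpercentile(Q[ct][:,1],[0,2,50,98,100]).round(4))
E
```

```text
[-0.05537618 -0.16287183  0.23434686] [ 0.77618464 -0.3225542   0.44145486] 7.65
[(0.75, array([-0.0242, -0.0332,  0.109 ]))]
[(0.59, array([-0.0274, -0.0308,  0.109 ]))]
carriage y range [-0.0569 -0.0554 -0.0274  0.0015  0.0025]
```

View pics/t4.png

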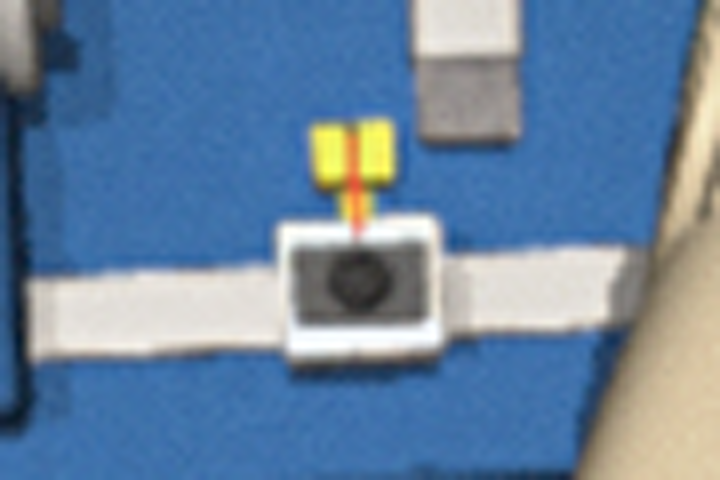

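The picture shows the red pointer at zoomed (355,190), lying over the black line of the yellow block at (353,150). The carriage is seated, so the rocker is next.

```bash
python3 - <<'E'
from m import *
c=camera('top')
print(mach(onplane(c,274.4,184,.109)),mach(onplane(c,273.6,178,.07)))
for n in ('top','side'):
    cc=camera(n)
    print(n,[(round(x['p'],2),mach(onplane(cc,*x['pixel'],.061)).round(4)) for x in mark_of('rocker_press',n)[:2]])
p=wor([-.164,.167,.15]); print(p); togo(p,93.2)
E
```

```text
[-0.02724452 -0.02820489  0.109     ] [-0.00381702 -0.02649218  0.07      ]
top [(0.7, array([-0.1594,  0.1679,  0.061 ])), (0.64, array([-0.1774, -0.096 ,  0.061 ]))]
side [(0.7, array([-0.1685,  0.1622,  0.061 ]))]
[0.51057111 0.22793585 0.15      ]
cm [ 32.83 -10.3    7.51] rv [-0.003 -0.001  0.   ]
```

Call:
play_rows:
  targets: [33,-10.3,0,0,0,0,1,33,-10.3,0,0,0,0,1,33,-10.3,0,0,0,0,1,33,-10.3,0,0,0,0,1,33,-10.3,0,0,0,0,1,33,-10.3,0,0,0,0,1,33,-10.3,0,0,0,0,1,33,-10.3,0,0,0,0,1,33,-10.3,5,0,0,0,1,33,-10.3,7.5,0,0,0,1]

```text
time_s: 9.15
position: [0.5103, 0.229, 0.1486]
tcp_rot: [-179.9, 0.1, 93.3]
ft_force: [-0.6, -0.8, -1.1]
width: 0.0002
gripper_force: 0.0
```

```bash
python3 -c "
from m import *
camera('top');camera('top');camera('top');camera('top')
s=readout.observe();print(mach(s['position']),s['ft_force'],s['tcp_rot']);togo(wor([-.164,.167,.08]),93.2)"
```

```text
[-0.16295622  0.16776532  0.1510925 ] [ 0.26542369  0.55913399 -0.01971642] [-1.79927807e+02  2.65616567e-02  9.31725535e+01]
cm [-0.07 -0.1   7.11] rv [-0.001  0.    -0.   ]
```

Descend to about 66 mm, then press step by step.

Call:
play_rows:
  targets: [-0.1,-0.1,4,0,0,0,1,-0.1,-0.1,7,0,0,0,1,-0.1,-0.1,8.4,0,0,0,1,-0.1,-0.1,8.4,0,0,0,1,-0.1,-0.1,8.4,0,0,0,1]

```text
time_s: 9.85
position: [0.5124, 0.2286, 0.069]
tcp_rot: [179.8, -0.0, 93.2]
ft_force: [-0.3, 0.7, -0.4]
width: -0.0
gripper_force: 0.0
```

Call:
play_rows:
  targets: [0,0,0.2,0,0,0,1,0,0,0.4,0,0,0,1,0,0,0.6,0,0,0,1,0,0,0.8,0,0,0,1]

```text
time_s: 10.25
position: [0.5118, 0.2294, 0.0604]
tcp_rot: [179.9, -0.1, 93.2]
ft_force: [0.1, 2.4, 2.7]
width: -0.0001
gripper_force: 1.6
```

Call:
play_rows:
  targets: [0,0,0.2,0,0,0,1,0,0,0.3,0,0,0,1,0,0,0.3,0,0,0,1]

```text
time_s: 10.55
position: [0.5109, 0.2282, 0.0562]
tcp_rot: [180.0, 0.0, 93.2]
ft_force: [0.9, 1.5, 2.0]
width: -0.0003
gripper_force: 1.0
```

Call:
play_rows:
  targets: [0,0,0.1,0,0,0,1,0,0,0.2,0,0,0,1,0,0,0.2,0,0,0,1]

```text
time_s: 10.85
position: [0.5106, 0.2281, 0.0541]
tcp_rot: [-180.0, 0.0, 93.2]
ft_force: [0.7, -0.0, 1.9]
width: 0.0003
gripper_force: 0.8
```

Call:
play_rows:
  targets: [0,0,0.1,0,0,0,1,0,0,0.2,0,0,0,1,0,0,0.2,0,0,0,1]

```text
time_s: 11.15
position: [0.5106, 0.2281, 0.0539]
tcp_rot: [-180.0, 0.0, 93.2]
ft_force: [-4.6, -1.5, 12.3]
width: 0.0002
gripper_force: 6.3
```

The tip is firmly on the stop at z = 54 mm with 12 N. Lift off and check.

Call:
play_rows:
  targets: [0,0,-1,0,0,0,1,0,0,-4,0,0,0,1,0,0,-9,0,0,0,1,0,0,-13,0,0,0,1,-4,-4,-16,0,0,0,1,-4,-9,-16,0,0,0,1,-4,-14,-16,0,0,0,1,-4,-14,-16,0,0,0,1,-4,-14,-16,0,0,0,1,-4,-14,-16,0,0,0,1]

```text
time_s: 12.15
position: [0.3739, 0.1806, 0.2124]
tcp_rot: [179.9, 0.0, 93.2]
ft_force: [0.3, 0.0, -0.9]
width: -0.0002
gripper_force: 0.0
```

```bash
python3 - <<'E'
from m import *
s=readout.observe(); print(s['position'],s['ft_force'])
t=camera('top'); c=camera('side')
P=(cloud(t)-O)@M; H,S,V=col(t)
red=((H<8)|(H>172))&(S>140)&(abs(P[...,0]+.163)<.02)&(abs(P[...,1]-.15)<.03)
for lo,hi in((.127,.14),(.14,.15),(.15,.16),(.16,.176)):
    k=red&(P[...,1]>lo)&(P[...,1]<hi); print(lo,k.sum(),np.nanmedian(P[k][:,2]))
ct=(P[...,2]>.09)&(abs(P[...,0]+.06)<.022)&(P[...,1]<.06)&(P[...,1]>-.09)&(P[...,2]<.15)
print('carriage y',np.nanpercentile(P[ct][:,1],[2,50,98]).round(4))
cv2.imwrite('pics/s5.png',cv2.resize(c['pixels'][130:280,200:400],None,fx=4,fy=4,interpolation=2))
E
```

```text
[0.37393746 0.18056188 0.21240086] [ 0.32570469  0.02745434 -0.89037131]
0.127 43 0.05829387813148452
0.14 29 0.05629247471295954
0.15 31 0.05299876474101916
0.16 42 0.053757870279185736
carriage y [-0.0555 -0.0276  0.0015]
```

View pics/s5.png

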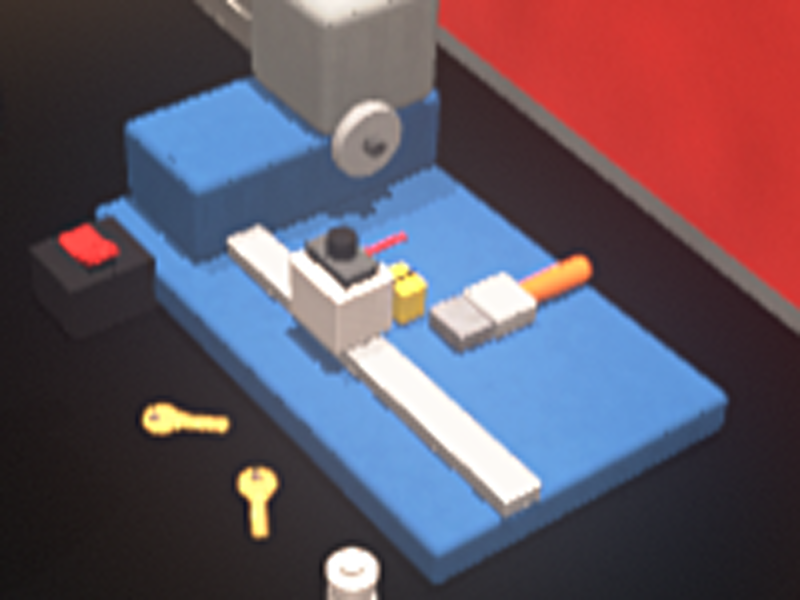

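The side view shows the rocker's far half level at (85,240), the carriage at the yellow block at (345,290), and the other things untouched.

```bash
python3 -c "
from plant import ticket
print(ticket.hand_in())"
```

```text
the job is handed in; nothing more can be done
None
```

The carriage is seated in the detent at the yellow index block, the rocker is pressed fully down to on, nothing else was touched, and the job is handed in (about 12 s used).

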